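# Load, lid and clamp the glaze test mill

## Robot

A 6-joint arm with a two-finger parallel gripper is mounted at the origin on the work surface. World frame = base frame: x ahead of the robot, y to its left, z up, the work surface at z = 0. Lengths are in m, angles in rad, forces in N, time in s.
With the tool pointing down it reaches from about 0.275 to 0.875 m from the base axis. Payload 12.5 kg.
Tool frame: the origin (TCP) lies at the very end of the fingers, on their centre line; the grasp point (between the pads) lies 19 mm behind it; y points along the fingers, x is the direction in which the jaws open and shut, and the axes are right-handed (so a half turn about y gives the same grasp; the last joint's range is limited). The gripper opens to 85 mm and grips with 20 to 120 N. Pads are 22 mm wide; open, the fingers measure 114 mm over their backs; the gripper's body (76 mm by 85 mm) begins 54 mm behind the grasp point. The pads swing forward as they close: fully open they stand 13 mm farther back than shut.
Start: joints at [-1.223, 0.351, 1.652, -0, 1.139, -0.085], TCP at [0.231, -0.499, 0.231] pointing down, gripper open.
Joint ranges: [-2.75, 2.75], [-0.79, 2.1], [0.01, 2.65], [-1.57, 4.71], [0.07, 3.14], [-2.87, 2.87]. Speed limits (rad/s): [2.22, 2.22, 2.79, 3.14, 3.14, 3.14].

## Interface

Orientations are given as a rotation vector (axis times angle).
In Python, from cell import env gives the robot as it stands. Calls block until the motion is done:
- env.goto(position, orientation): joint-space move of the TCP to a pose.
- env.servo_line(position, ori=None, feed=0.15, f_stop=None): straight line of the TCP; ori=None keeps the orientation; feed is the mean speed in m/s. With f_stop (N) it stops when the force on the tool has changed by that much, and returns True; else False.
- env.move_joints(angles): joint-space move.
- env.open_gripper() and env.close(newtons=None): open the fingers fully, or close them until they stop; newtons is the grip in N (None keeps the last).
- env.wait(seconds).
- env.ik(position, orientation): joint angles nearest the present ones, or None.
- env.get_state(): the state.
- env.get_image(name): name is "scene" or "top" or "wrist"; returns (picture, depth): 384x512x3 uint8, red, green, blue; 384x512 float32, m along the optical axis (not along the pixel's ray), 0 where there is no reading.
- env.camera_model(name): a dict with "fx", "fy", "cx", "cy" (pixels), "R" (3x3) and "t" (3): a world point X has camera coordinates R X + t. Camera axes: x right, y down, z forward; pixel columns grow to the right and rows downward; lengths in m; the calibration is good to about 2 mm. The wrist camera is an equidistant fisheye: a pixel r from the principal point sees the ray r / f radians off the axis. A picture is of the moment at which its call begins: read the wrist's pose just before it. camera_model takes no time and is no camera call; for the wrist camera it gives the pose at the moment of the call.
A pose or a line that the arm cannot do raises env.IKError and nothing moves.
- env.finish_job(): hands the job in, once; it reports no verdict.
The state is a dict: "t": time; "joint_pos": joint angles; "dq": joint speeds; "joint_torque": joint torques, N m; "position": TCP position; "orientation": TCP orientation; "force": force on the tool from outside, world axes, zero at the start; "torque": the same for the moment, N m; "opening": finger opening in m.
Only numpy, scipy, OpenCV 4.12 (cv2) and the standard library are available. Lean on these libraries where they do the work, as an engineer would, in place of code of your own. Each camera call takes 0.05 s, during which the arm holds its last target.

## Task

Get the small green test mill ready to run: put every white grinding cylinder into the jar, then fit the blue-handled lid by lowering its two brass lugs through the slots in the collar until it sits fully home and turning it clockwise to its stop. Swing the clamp arm back over the lid as far as it goes and turn its knurled brass thumbscrew clockwise until the plunger bears firmly on the lid, stopping when you feel the resistance rise rather than forcing it. Leave the other things on the table where they are.

Things in the scene. Friction and masses are not known exactly. Their poses are not given: they have to be found in the camera images.
- mill: Fixed green mill plinth, 150 mm along its x, 190 along its y (y from -115 to 75), top 40 mm above the table, carrying a white ceramic jar in a steel bayonet collar. Origin on the table under the jar's axis; z up. Jar: inner radius 34 mm, inner floor at z = 46 mm, lid ledge at z = 100 mm.
- jar_mouth (a point): On the jar's axis at the height of the ledge on which the lid sits, 100 mm above the table; axes as the mill's.
- collar (a point): On the jar's axis at the top of the collar's steel lip, 112 mm high; axes as the mill's. The lip (4 mm thick, inner radius 40.5, outer 51.5 mm) overhangs the ledge by 8 mm. Two slots through it, 22 mm wide, lie on the +x and -x side, each with a yellow mark outside. A lug let down through a slot turns only clockwise seen from above, to a stop about 1.13 rad from the slot.
- post_top (a point): Centre of the clamp arm's vertical hinge, 95 mm from the jar's axis towards the mill's -y; 152 mm above the table, the height of the arm's underside. The steel post below it has 12 mm radius.
- clamp_arm (a joint): Angle (rad) of the aluminium clamp arm (18 mm wide, 12 mm thick, top 164 mm high, 95 mm from hinge to thumbscrew) about the vertical post. 0: end stop, thumbscrew over the jar's axis, arm along the mill's +y. Grows counter-clockwise seen from above; open, 1.3 to 1.8, it stands out to the mill's -x. Stiff (0.15 N m), stays where left.
- thumbscrew (a joint): Turn (rad) of the knurled brass thumbscrew at the arm's end; grows clockwise seen from above; starts at 0 to 0.8. It turns in place (0.12 N m drag) and drives a plunger down 3 mm per rad (quick-action thread). With the lid locked below, the plunger meets its handle at about 2.5 rad; then resistance rises, 0.2 to 0.35 rad more is firm (it stays there), over 0.65 more is forcing it. Dead stop at 3.4.
- knob_grip (a point): On the axis of the thumbscrew's knurled head (cylinder of 31 mm diameter, 30 mm tall, from z = 170 to 200 mm), 188 mm above the table, where fingers can grip it without touching the arm below.
- lid_grip (a point): Middle of the lid's blue handle, 30 mm above the lid's underside; x along handle and lugs, z up. Lid: white disc 77 mm wide, 6 thick; two brass lugs 13 mm wide, 5 thick, to 44 mm from the centre on +x and -x; blue hub to 14 mm height; handle 58 mm long, 18 wide, from 14 to 42 mm height. 150 g. Upright on a 3 mm black mat at first. When home, this point is 130 mm above the table.
- media1_mid (a point): Centre of a white ceramic grinding cylinder, 22 mm diameter, 22 mm tall, about 30 g; z along its axis. Stands upright at first on the 4 mm floor of a grey tray (210 x 130 mm, rim 10 mm high). None if absent.
- media2_mid (a point): Centre of a white ceramic grinding cylinder, 22 mm diameter, 22 mm tall, about 30 g; z along its axis. Stands upright at first on the 4 mm floor of a grey tray (210 x 130 mm, rim 10 mm high). None if absent.
- media3_mid (a point): Centre of a white ceramic grinding cylinder, 22 mm diameter, 22 mm tall, about 30 g; z along its axis. Stands upright at first on the 4 mm floor of a grey tray (210 x 130 mm, rim 10 mm high). None if absent.
- media4_mid (a point): Centre of a white ceramic grinding cylinder, 22 mm diameter, 22 mm tall, about 30 g; z along its axis. Stands upright at first on the 4 mm floor of a grey tray (210 x 130 mm, rim 10 mm high). None if absent.
- media5_mid (a point): Centre of a white ceramic grinding cylinder, 22 mm diameter, 22 mm tall, about 30 g; z along its axis. Stands upright at first on the 4 mm floor of a grey tray (210 x 130 mm, rim 10 mm high). None if absent.
- brush: Loose brush, a bystander; leave alone.
- rib: Loose wooden rib, 100 x 50 x 6 mm, a bystander; leave alone.
- test_tile: Loose terracotta test tile, 60 x 90 x 7 mm, a bystander; leave alone.
- pinch_pot: Loose small terracotta bowl, 70 mm wide, a bystander; leave alone.
- glaze_bottle: Loose glaze bottle, 56 mm wide, 130 mm tall, a bystander; leave alone.
- roller: Loose wooden roller, 26 mm thick, 140 mm long, a bystander; leave alone.
There are look-alikes about, which are no part of the job. Of the things like the part that bears lid_grip, leave any that is turquoise; of the rest the larger one is meant.

How it is judged:
By the outcome, as a careful person would: the job done as asked, in the order asked, and still so for the second after the job is handed in, with the robot touching nothing.
Of media1, media2, media3, media4, media5 only 2 to 4 are there at a start; the rules pass over those that are not, and their reading is None.
At some moment in a run one of media1, media2, media3, media4, media5, lid may be knocked a few centimetres aside while the robot is not near it.
It also fails if it takes over 210 s, if anything falls off the work surface, if the arm or the gripper's body presses on something with over 40 N, if the wrist force passes 120 N, or if a joint passes its speed limit or range.

## Working session

There is one attempt and no reset: what is moved stays moved. The work goes in short steps, each a Python script; the robot and the scene stay as the last script left them, time stands still between calls to the robot, and variables do not carry over. Pictures are saved under pics/ and viewed, and the job is handed in when it is done.

```bash
ls; mkdir -p pics; python3 - <<'E'
from cell import env
import cv2,numpy as np
s=env.get_state();print(s)
for n in ("scene","top","wrist"):
    im,d=env.get_image(n); cv2.imwrite(f"pics/{n}0.png",im[:,:,::-1]); np.save(f"pics/{n}0.npy",d)
    m=env.camera_model(n);print(n,m)
E
```

```text
pics
{'t': 0.0, 'joint_pos': array([-1.22257692e+00,  3.51237316e-01,  1.65242182e+00, -3.35447938e-05,
        1.13910959e+00, -8.46296309e-02]), 'dq': array([-0.00208241,  0.00080546,  0.00110894, -0.00183515, -0.00031894,
       -0.00121958]), 'joint_torque': array([ 2.23326992e-03, -5.06099725e+01, -2.91400927e+01,  5.10920825e-05,
        4.61318472e-03, -5.14669011e-06]), 'position': array([ 0.23058942, -0.49896142,  0.2307587 ]), 'orientation': array([-1.38272463,  0.88541292, -0.88384942]), 'force': array([-0.58053171,  0.20156697, -0.30822865]), 'torque': array([-0.04171373,  0.04573084,  0.04442805]), 'opening': 0.08584293172002826}
scene {'fx': 392.70198193224314, 'fy': 392.70198193224314, 'cx': 250.47498516435292, 'cy': 192.58620833711856, 'R': array([[ 0.68667458,  0.72679919, -0.0155229 ],
       [ 0.49027423, -0.47876244, -0.72829781],
       [-0.53675804,  0.49249311, -0.68508491]]), 't': array([-0.40599244, -0.13352005,  1.28008697])}
top {'fx': 348.9773424576011, 'fy': 348.9773424576011, 'cx': 258.4637248011683, 'cy': 191.0783790643913, 'R': array([[ 0.06185475, -0.99806955,  0.00558301],
       [-0.96649098, -0.06129208, -0.2492759 ],
       [ 0.24913687,  0.01002297, -0.96841642]]), 't': array([0.02366037, 0.56928544, 1.00845366])}
wrist {'fx': 297.3186396354542, 'fy': 297.3186396354542, 'cx': 252.9107010931608, 'cy': 190.87744527305614, 'R': array([[ 0.42014628, -0.90745569, -0.00112715],
       [-0.86182592, -0.39940829,  0.31261653],
       [-0.28413584, -0.13037327, -0.94987875]]), 't': array([-0.54985817, -0.03978509,  0.38037627])}
```

View pics/scene0.png

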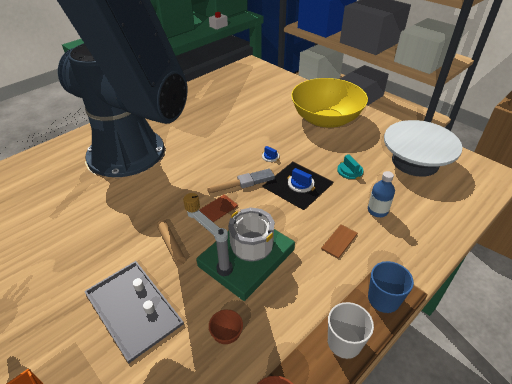

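View pics/top0.png

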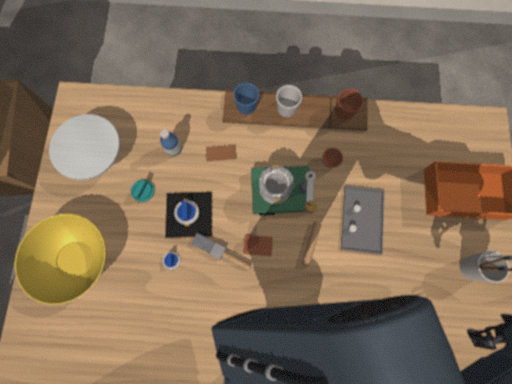

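View pics/wrist0.png

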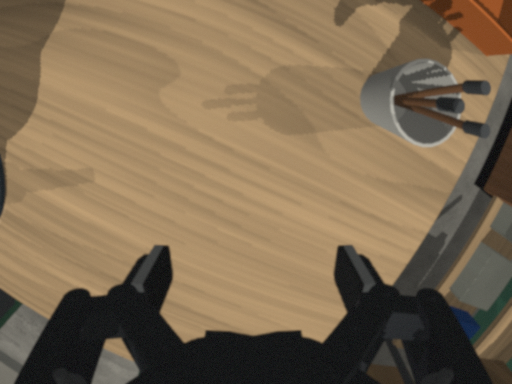

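Candidates in the top view. Lid: blue on the mat (186,211), small blue (171,260), turquoise (143,190); by the description I choose the mat one. Media: white pieces in the tray at about (355,208) and (351,228). I'll check crops next.

```bash
cat > h.py <<'E'
from cell import env
import cv2,numpy as np
from scipy.spatial.transform import Rotation as Ro
def bp(m,u,v,d):
    Xc=np.stack([(u-m['cx'])/m['fx']*d,(v-m['cy'])/m['fy']*d,d],-1)
    return (Xc-m['t'])@m['R']
def cloud(n,d=None):
    if d is None: d=env.get_image(n)[1]
    m=env.camera_model(n)
    v,u=np.mgrid[0:384,0:512]
    return bp(m,u,v,d)
def wcloud(m,d):
    v,u=np.mgrid[0:384,0:512]
    x=(u-m['cx'])/m['fx'];y=(v-m['cy'])/m['fy'];r=np.hypot(x,y)+1e-9
    t=np.tan(np.minimum(r,1.4))
    Xc=np.stack([x/r*t*d,y/r*t*d,d],-1)
    return (Xc-m['t'])@m['R']
def proj(m,X,fish=False):
    c=m['R']@np.asarray(X)+m['t']
    x,y=c[0]/c[2],c[1]/c[2]
    if fish:
        r=np.hypot(x,y)+1e-12;k=np.arctan(r)/r;x*=k;y*=k
    return np.array([m['fx']*x+m['cx'],m['fy']*y+m['cy']])
# tool down: y axis = -z world, x (jaw) at yaw a
def down(a):
    x=np.array([np.cos(a),np.sin(a),0]);y=np.array([0,0,-1.]);z=np.cross(x,y)
    return Ro.from_matrix(np.stack([x,y,z],1)).as_rotvec()
def yaw():
    R=Ro.from_rotvec(env.get_state()['orientation']).as_matrix();return np.arctan2(R[1,0],R[0,0])
def save(n,name,crop=None,scale=1):
    m=env.camera_model(n);im,d=env.get_image(n)
    a=im
    if crop: a=a[crop[1]:crop[3],crop[0]:crop[2]]
    a=cv2.resize(a,None,fx=scale,fy=scale,interpolation=cv2.INTER_CUBIC)
    cv2.imwrite(f'pics/{name}.png',a[:,:,::-1]);return m,im,d
E
python3 - <<'E'
from h import *
for n,c in (("top",(130,140,400,280)),("scene",(80,140,380,370))):
    im=cv2.imread(f'pics/{n}0.png')[c[1]:c[3],c[0]:c[2]]
    cv2.imwrite(f'pics/{n}0c.png',cv2.resize(im,None,fx=2.6,fy=2.6,interpolation=cv2.INTER_CUBIC))
P=cloud('top',np.load('pics/top0.npy'))
for nm,(u,v) in dict(lid=(186,211),small=(171,260),turq=(143,190),jar=(276,186),knob=(310,207),post=(311,178),m1=(355,208),m2=(351,228),tray=(375,220),plinth=(260,200),table=(330,280)).items():
    print(nm,P[v,u].round(3))
print(yaw())
E
```

```text
lid [0.495 0.282 0.045]
small [0.343 0.314 0.029]
turq [0.559 0.433 0.023]
jar [0.593 0.005 0.047]
knob [ 0.498 -0.083  0.201]
post [ 0.59  -0.089  0.167]
m1 [ 0.542 -0.252  0.027]
m2 [ 0.477 -0.239  0.027]
tray [ 0.512 -0.323  0.003]
plinth [0.547 0.053 0.038]
table [ 0.314 -0.18   0.   ]
-1.1380149404712496
```

View pics/top0c.png

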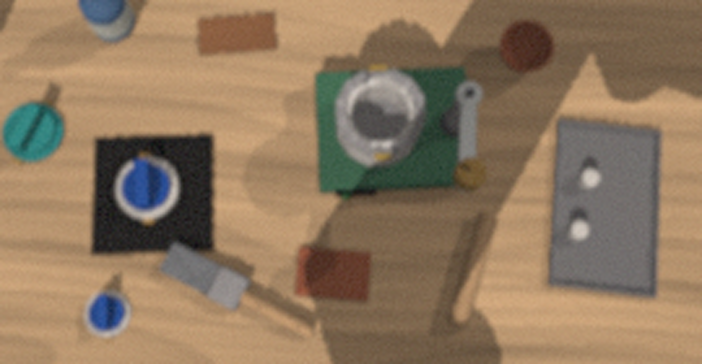

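View pics/scene0c.png

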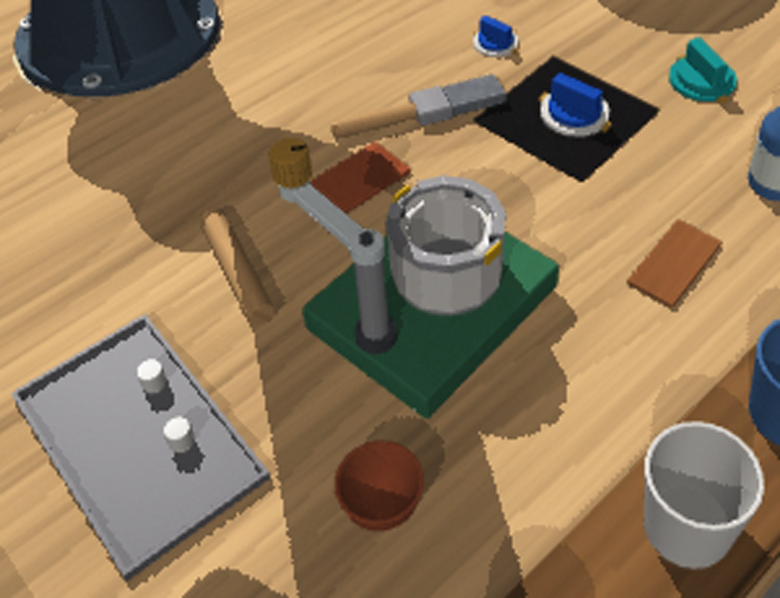

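The mat lid is the larger of the two blue ones. There are two media in the tray, and the yellow slot marks point along ±x. I'll measure with the wrist camera next.

```bash
cat >> h.py <<'E'
E
python3 - <<'E'
from h import *
s=env.get_state();m=env.camera_model('wrist')
R=Ro.from_rotvec(s['orientation']).as_matrix()
c=-m['R'].T@m['t'];print('cam in tool',R.T@(c-s['position']),'axis',R.T@m['R'][2])
env.goto([0.51,-0.16,0.32],down(0.0));print(env.get_state()['t'],env.get_state()['joint_pos'].round(2))
m,im,d=save('wrist','w1',scale=1.5);np.save('pics/w1.npy',d)
np.savez('pics/w1.npz',**m)
E
```

```text
cam in tool [ 0.00032324 -0.14222243  0.08152133] axis [-2.58990419e-05  9.49861221e-01 -3.12671809e-01]
1.7917 [-0.39  0.24  1.57 -0.    1.32 -0.39]
```

View pics/w1.png

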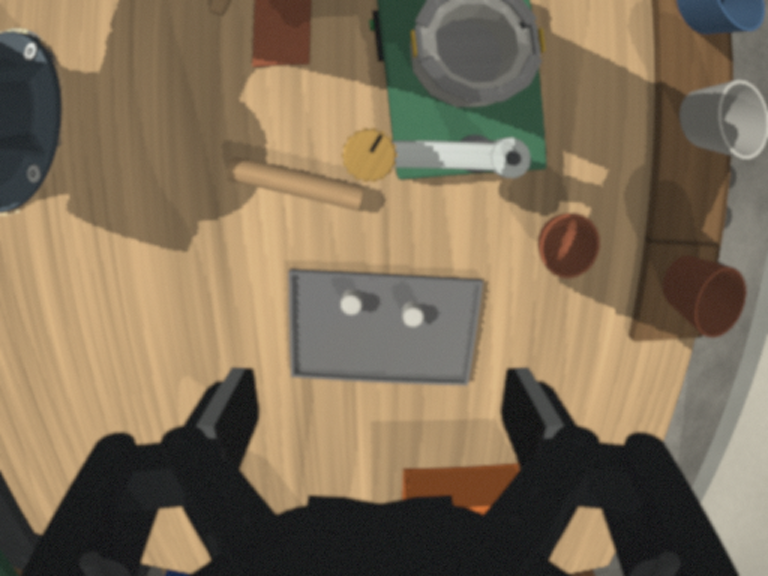

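The wrist view shows both media at (350,304) and (412,317), the knob at (368,155) with a slit mark, and the jar at (476,48). Next I'll fit positions from the depth clouds of three cameras.

```bash
python3 - <<'E'
from h import *
clouds={}
for n in('top','scene'): clouds[n]=(cloud(n,np.load(f'pics/{n}0.npy')),cv2.imread(f'pics/{n}0.png'))
w=cv2.resize(cv2.imread('pics/w1.png'),(512,384),interpolation=cv2.INTER_AREA)
clouds['wrist']=(wcloud(dict(np.load('pics/w1.npz')),np.load('pics/w1.npy')),w)
def circ(p):
    A=np.c_[2*p,np.ones(len(p))];s=np.linalg.lstsq(A,(p**2).sum(1),rcond=None)[0];return s[:2],np.sqrt(s[2]+s[:2]@s[:2])
for n,(P,im) in clouds.items():
    print(n)
    X=P.reshape(-1,3);C=im.reshape(-1,3).astype(int)
    z=X[:,2];near=lambda c,r:np.hypot(X[:,0]-c[0],X[:,1]-c[1])<r
    for c in((.542,-.252),(.477,-.239)):
        k=near(c,.03)&(z>.018)&(z<.035);t=k&(z>.021)
        print(' media',X[t].mean(0).round(4),np.median(z[t]).round(4),((X[k].min(0)+X[k].max(0))/2).round(4),t.sum())
    k=near((.51,-.26),.1)&(z>-.01)&(z<.012);print(' trayfloor',np.median(z[k]).round(4))
    k=near((.593,.005),.075)&(z>.105)&(z<.118)
    if k.sum()>20: print(' collar',circ(X[k][:,:2]),np.median(z[k]).round(4),k.sum(),((X[k].min(0)+X[k].max(0))/2).round(4))
    k=near((.498,-.083),.04)&(z>.193)&(z<.21)
    if k.sum()>5:print(' knob',X[k].mean(0).round(4),k.sum(),((X[k].min(0)+X[k].max(0))/2).round(4))
    k=near((.59,-.09),.02)&(z>.155)&(z<.18);
    if k.sum()>5:print(' post',((X[k].min(0)+X[k].max(0))/2).round(4),k.sum(),np.median(z[k]))
    B,G,Rr=C.T
    k=near((.593,.005),.09)&(Rr>150)&(G>110)&(B<90)&(z>.06)
    for sgn in(1,-1):
        q=k&((X[:,0]-.593)*sgn>0.03)
        if q.sum():print(' mark',X[q].mean(0).round(4),q.sum())
    k=near((.495,.282),.06)&(B>120)&(Rr<70)&(z>.035)
    if k.sum()>20:
        p=X[k][:,:2];ev,V=np.linalg.eigh(np.cov(p.T));print(' handle',((p.min(0)+p.max(0))/2).round(4),p.mean(0).round(4),np.percentile(z[k],90).round(4),V[:,1],np.sqrt(ev))
    k=near((.495,.282),.06)&(Rr>130)&(abs(B-Rr)<40)&(z>.004)
    if k.sum()>20: print(' disc',((X[k].min(0)+X[k].max(0))/2).round(4),np.ptp(X[k],0).round(3),np.median(z[k]).round(4))
E
```

```text
top
 media [ 0.5421 -0.2573  0.0256] 0.0252 [ 0.5426 -0.2573  0.0248] 38
 media [ 0.4766 -0.2432  0.026 ] 0.0256 [ 0.4764 -0.2431  0.0245] 35
 trayfloor 0.0032
 collar (array([0.58559072, 0.0082146 ]), np.float64(0.047230012991526425)) 0.1116 345 [0.5857 0.008  0.1109]
 knob [ 0.5006 -0.0854  0.1996] 113 [ 0.5004 -0.086   0.1983]
 post [ 0.5897 -0.0854  0.1648] 100 0.1657949851019099
 mark [0.6372 0.0127 0.1147] 3
 mark [0.5347 0.0068 0.1087] 4
 handle [0.4967 0.2895] [0.4975 0.2885] 0.0479 [-0.99011923 -0.14022804] [0.0046858  0.01623575]
 disc [0.4945 0.2882 0.0118] [0.07  0.076 0.015] 0.0093
scene
 media [ 0.5466 -0.2602  0.0255] 0.0255 [ 0.5459 -0.26    0.0236] 80
 media [ 0.4813 -0.246   0.0253] 0.0255 [ 0.4807 -0.2462  0.0241] 71
 trayfloor 0.0034
 collar (array([0.58952217, 0.00564021]), np.float64(0.04730089664518761)) 0.1114 557 [0.5888 0.0069 0.1101]
 knob [ 0.5064 -0.0889  0.1989] 150 [ 0.5041 -0.0878  0.1978]
 post [ 0.5901 -0.089   0.1642] 166 0.1654429253821413
 mark [0.6411 0.0126 0.1116] 8
 mark [0.5365 0.0034 0.1115] 7
 handle [0.5019 0.2871] [0.5023 0.2859] 0.0464 [-0.98535893 -0.17049278] [0.00512214 0.01595279]
 disc [0.5012 0.2852 0.0085] [0.076 0.073 0.008] 0.0085
wrist
 media [ 0.5453 -0.2564  0.0251] 0.0252 [ 0.5453 -0.2566  0.0232] 144
 media [ 0.4798 -0.2426  0.0252] 0.0252 [ 0.4802 -0.2437  0.0226] 144
 trayfloor 0.0031
 collar (array([0.58945264, 0.00747559]), np.float64(0.04692084068619287)) 0.1115 1558 [5.897e-01 4.000e-04 1.097e-01]
 knob [ 0.5048 -0.086   0.1993] 1004 [ 0.5045 -0.0861  0.1975]
 post [ 0.59   -0.0865  0.1647] 749 0.16518339935893625
```

All three views agree to about 3 mm and the heights match the text. Next I pick media 1 and drop it in the jar.

```bash
cat >> h.py <<'E'
JAR=np.array([.5895,.0072])
def pickmedia(xy,yw=0.785):
    env.open_gripper()
    env.goto([xy[0],xy[1],.10],down(yw))
    hit=env.servo_line([xy[0],xy[1],.008],feed=.08,f_stop=8)
    env.close(25); s=env.get_state();print('grip',hit,s['opening'],s['position'].round(4),s['force'].round(1),s['t'])
    env.servo_line([xy[0],xy[1],.16],feed=.2);print(env.get_state()['opening'])
def dropmedia(dy):
    p=[JAR[0],JAR[1]+dy]
    env.goto([p[0],p[1],.24],down(0.0))
    hit=env.servo_line([p[0],p[1],.118],feed=.1,f_stop=10);print('at jar',hit,env.get_state()['opening'])
    env.open_gripper();env.servo_line([p[0],p[1],.26],feed=.25);print(env.get_state()['t'])
E
python3 - <<'E'
from h import *
pickmedia((.545,-.2568))
save('wrist','w2')
dropmedia(.010)
save('wrist','w3')
E
```

```text
grip False 0.02055097515053213 [ 0.5451 -0.2568  0.0082] [-1.4  0.9  3.2] 4.9167
0.020885381449615794
at jar False 0.020556647304604093
9.75
```

View pics/w2.png

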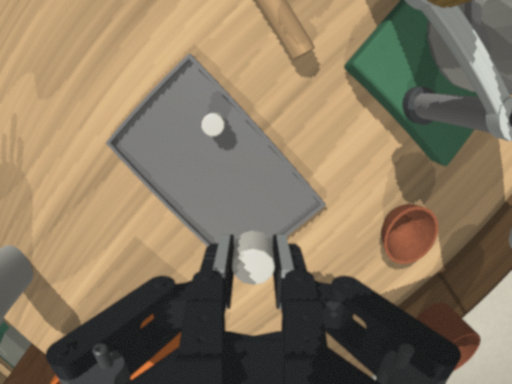

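View pics/w3.png

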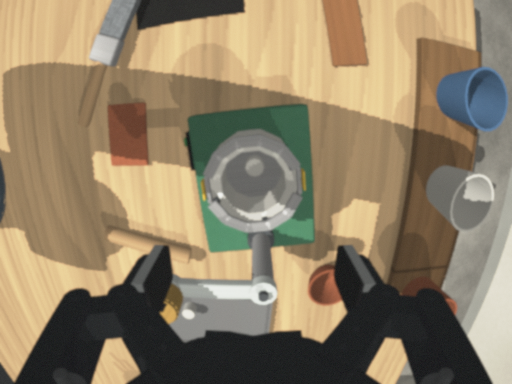

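Media 1 is in the jar (254,167). Next, media 2.

```bash
python3 - <<'E'
from h import *
pickmedia((.480,-.243))
dropmedia(-.010)
m,im,d=save('wrist','w4',scale=1.5)
np.savez('pics/w4.npz',d=d,**m)
E
```

```text
grip False 0.02071250857813343 [ 0.4801 -0.243   0.0082] [-0.7  1.   4.1] 13.15
0.020857397917766005
at jar False 0.020695325658977193
17.9333
```

View pics/w4.png

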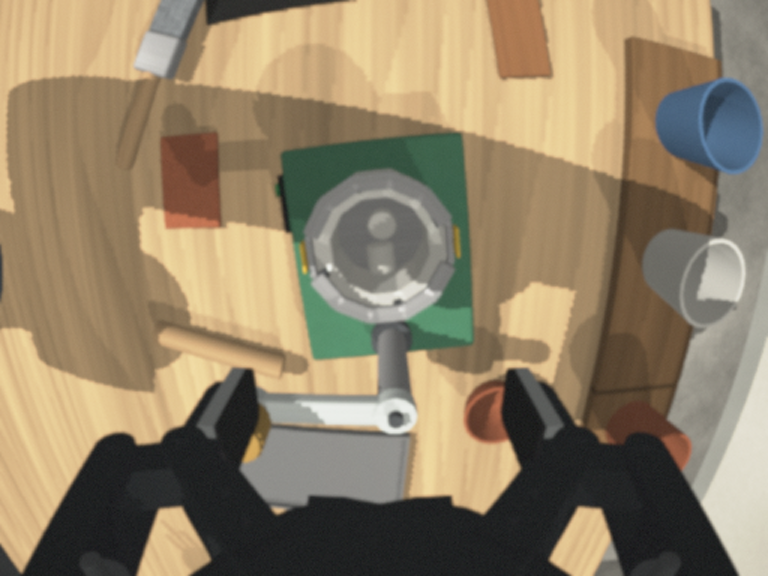

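Both cylinders are in the jar, at (381,225) and (383,262). Next I refine the mill's pose from this view and look at the lid.

```bash
cat > meas.py <<'E'
from h import *
def circ(p):
    A=np.c_[2*p,np.ones(len(p))];s=np.linalg.lstsq(A,(p**2).sum(1),rcond=None)[0];return s[:2],np.sqrt(s[2]+s[:2]@s[:2])
def load(name):
    z=dict(np.load(f'pics/{name}.npz'));im=cv2.cvtColor(cv2.resize(cv2.imread(f'pics/{name}.png'),(512,384),interpolation=cv2.INTER_AREA),cv2.COLOR_BGR2RGB)
    return z,im,wcloud(z,z['d'])
E
python3 - <<'E'
from meas import *
z,im,P=load('w4')
X=P.reshape(-1,3);C=im.reshape(-1,3).astype(int);Z=X[:,2]
r=np.hypot(X[:,0]-.5895,X[:,1]-.007)
k=(r<.054)&(r>.04)&(Z>.106)&(Z<.118);print('collar',circ(X[k][:,:2]),np.median(Z[k]),k.sum())
R,G,B=C.T
cs=[]
for s in(1,-1):
    k=(r<.07)&(r>.045)&(R>130)&(G>95)&(B<80)&(R-B>70)&(Z>.08)&((X[:,0]-.59)*s>.03)
    print('mark',X[k].mean(0).round(4),k.sum());cs.append(X[k].mean(0))
dd=cs[0]-cs[1];print('yaw marks',np.arctan2(dd[1],dd[0]))
k=(G>R+15)&(abs(Z-.04)<.006)&(abs(X[:,0]-.59)<.12)&(abs(X[:,1])<.14)
rect=cv2.minAreaRect((X[k][:,:2]*1000).astype(np.float32));print('plinth',rect,np.median(Z[k]))
k=(abs(Z-.164)<.006)&(abs(X[:,1]+.09)<.04)&(X[:,0]>.48)&(X[:,0]<.62)
rect=cv2.minAreaRect((X[k][:,:2]*1000).astype(np.float32));print('arm',rect,np.median(Z[k]),X[k].max(0))
env.goto([.5,.33,.2],down(0.0))
m,im,d=save('wrist','w5',scale=1.5);np.savez('pics/w5.npz',d=d,**m)
save('top','t5',(130,140,400,280),2.6)
print(env.get_state()['t'])
E
```

```text
collar (array([0.58975478, 0.00831845]), np.float64(0.047015850570289154)) 0.11142285828615621 2848
mark [0.6417 0.0143 0.1108] 42
mark [0.539  0.0021 0.1269] 44
yaw marks 0.11809441905406282
plinth ((591.4439086914062, -11.450370788574219), (148.54052734375, 186.75054931640625), 6.293543815612793) 0.039525138258074695
arm ((562.1498413085938, -86.6661148071289), (103.86865234375, 27.18242073059082), 1.4745458364486694) 0.1636047320609086 [ 0.61407746 -0.07205788  0.16991239]
19.4
```

View pics/w5.png

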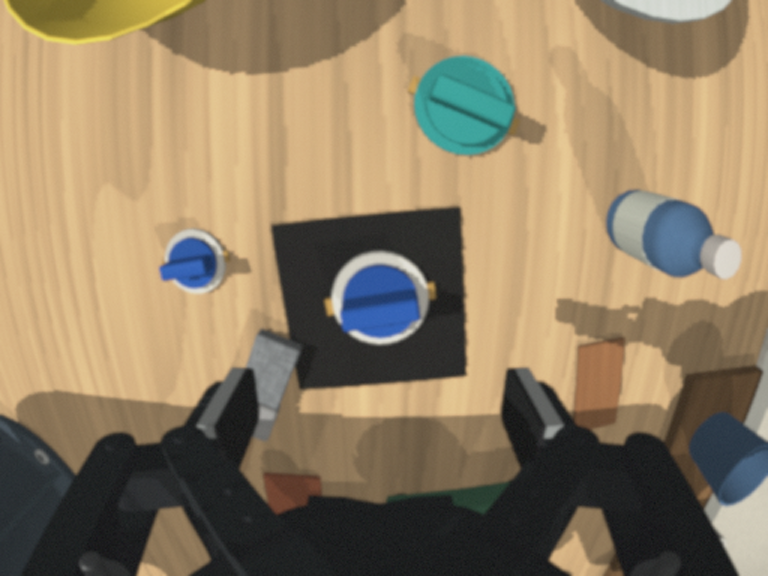

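View pics/t5.png

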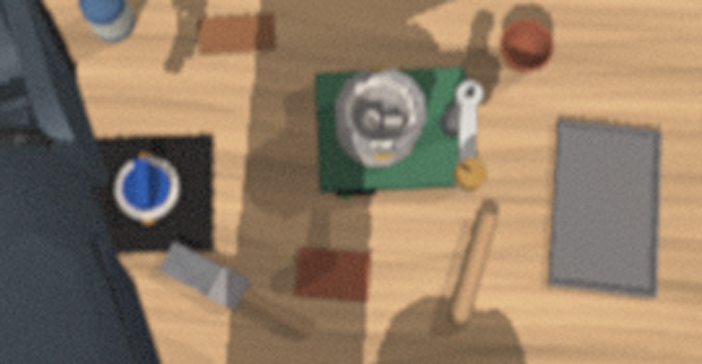

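The tray is empty, and both cylinders are in the jar. The mill's yaw is about 0.11 (plinth fit and marks agree) and the jar is at (0.5895, 0.0083). Fitting the lid next; the wanted one is at (380,300), large and blue.

```bash
python3 - <<'E'
from meas import *
z,im,P=load('w5')
X=P.reshape(-1,3);C=im.reshape(-1,3).astype(int);Z=X[:,2];R,G,B=C.T
r=np.hypot(X[:,0]-.498,X[:,1]-.288)
k=(r<.06)&(B>R+60)&(Z>.038);rect=cv2.minAreaRect((X[k][:,:2]*1000).astype(np.float32));print('handle top',rect,np.median(Z[k]),k.sum(),X[k].mean(0))
k=(r<.05)&(R>140)&(abs(R-B)<50)&(Z>.004);print('disc',circ(X[k][:,:2]),np.median(Z[k]),cv2.minEnclosingCircle((X[k][:,:2]*1000).astype(np.float32)))
cs=[]
for s in(1,-1):
    k=(r<.055)&(r>.034)&(R>110)&(R-B>60)&((X[:,0]-.498)*s>.02)&(Z>.004);print('lug',X[k].mean(0).round(4),k.sum());cs.append(X[k].mean(0))
d=cs[0]-cs[1];print(np.arctan2(d[1],d[0]),(cs[0]+cs[1])/2)
k=(r<.02)&(B>R+60)&(Z>.01)&(Z<.03);print('hub z',np.percentile(Z[k],[10,50,90]) if k.sum() else None)
E
```

```text
handle top ((501.57958984375, 289.68426513671875), (56.48145294189453, 18.44864273071289), 9.98756217956543) 0.04419930133765829 832 [0.50192133 0.2910179  0.04386502]
disc (array([0.5023653 , 0.28863234]), np.float64(0.03512974202672653)) 0.00845491320567078 ((501.6431579589844, 289.7875061035156), 39.53459548950195)
lug [0.5429 0.2978 0.0073] 33
lug [0.4614 0.2829 0.0075] 41
0.18135890363427123 [0.50216711 0.29035459 0.0074276 ]
hub z [0.01578596 0.01685152 0.02671395]
```

```bash
python3 - <<'E'
from h import *
ly=.177;yw=ly+np.pi/2;p=[.502,.2900]
env.goto([p[0],p[1],.12],down(yw))
m,im,d=save('wrist','w6')
hit=env.servo_line([p[0],p[1],.020],feed=.06,f_stop=8)
env.close(60);s=env.get_state();print(hit,s['opening'],s['position'],s['force'],s['t'])
env.servo_line([p[0],p[1],.15],feed=.15);print(env.get_state()['opening'],env.get_state()['force'])
env.goto([.5895,.0083,.22],down(.112+np.pi/2));s=env.get_state();print(s['joint_pos'].round(2),s['t'],s['opening'])
m,im,d=save('wrist','w7',scale=1.5);np.savez('pics/w7.npz',d=d,**m)
save('scene','s7',(150,100,350,310),2.8)
E
```

```text
False 0.01702158774134978 [0.50218617 0.29011152 0.0202009 ] [-0.26179532 -0.01423782  3.44207481] 23.4917
0.016855502280774006 [-0.82517303 -0.32443349 -2.32182277]
[-0.06  0.43  1.56  0.    1.15 -1.75] 25.6667 0.017005922525826146
```

View pics/w7.png

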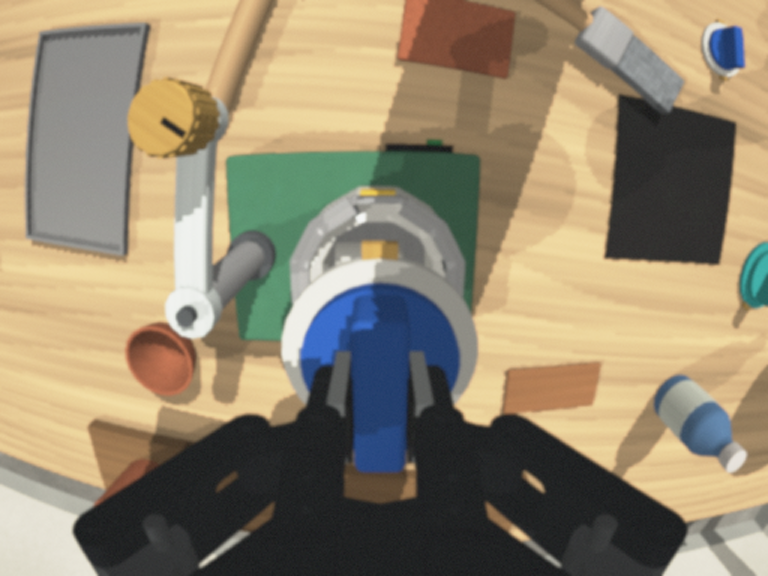

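View pics/s7.png

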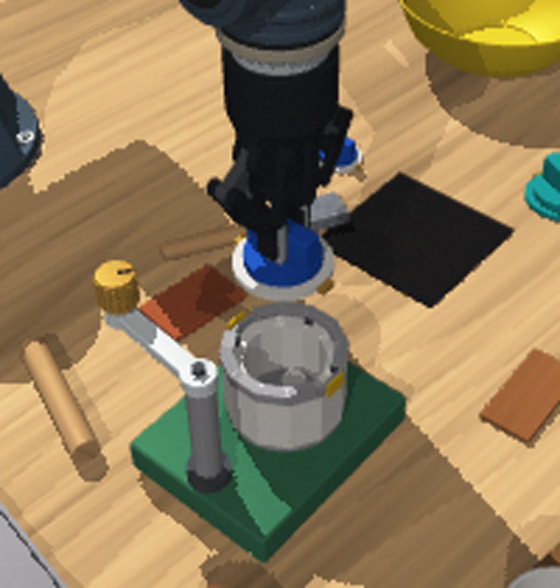

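The lid hangs level with its lug (378,250) in line with the slot mark (377,192). Lowering it now.

```bash
python3 - <<'E'
from h import *
a=down(.112+np.pi/2);p=[.5895,.0083]
env.servo_line([*p,.145],feed=.12)
f0=env.get_state();print(f0['force'],f0['torque'])
hit=env.servo_line([*p,.112],feed=.025,f_stop=6);s=env.get_state();print(hit,s['position'],s['force'],s['torque'],s['t'],s['opening'])
save('scene','s8',(150,100,350,310),2.8)
save('wrist','w8',scale=1.5)
E
```

```text
[ 1.06134555 -0.02548288 -1.13847276] [ 0.01059593 -0.01283047  0.03557826]
True [0.58936265 0.00830018 0.11720851] [-1.04878709  0.52553575  6.30206955] [-0.03688499  0.23006437 -0.0494302 ] 27.5583 0.016948623129231757
```

View pics/s8.png

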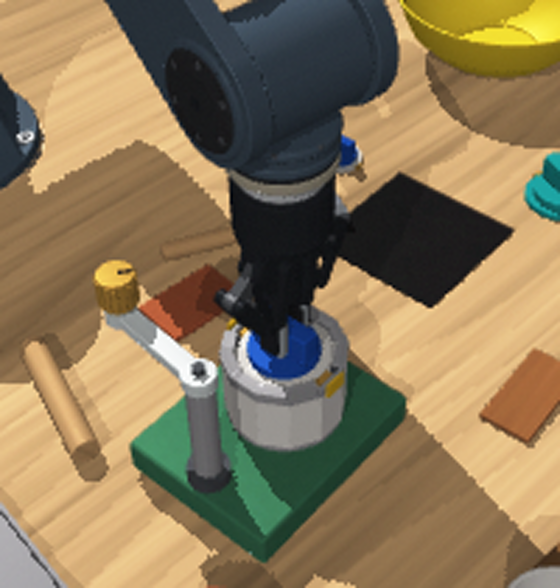

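View pics/w8.png

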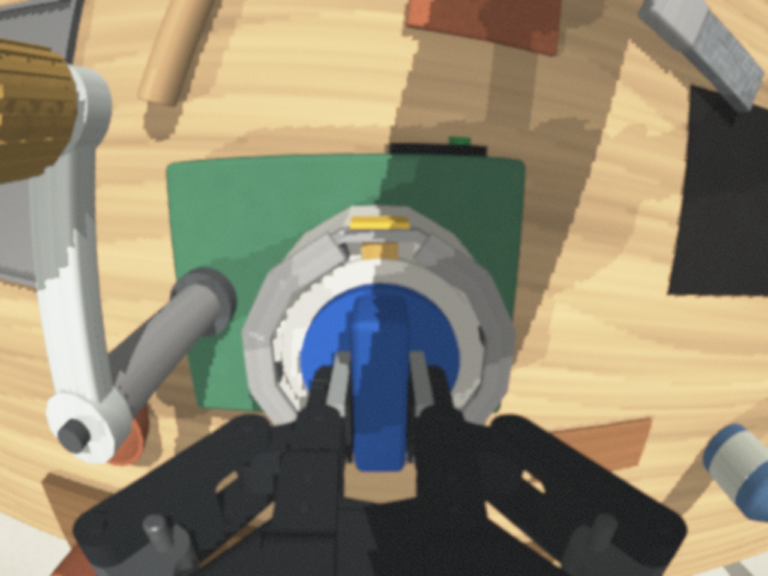

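Contact came at TCP z = 0.1172, as predicted for the home position, and the lug is inside the slot (380,250). Turning clockwise now while watching the torque.

```bash
python3 - <<'E'
from h import *
q=np.array(env.get_state()['joint_pos']);y0=yaw();t0=env.get_state()['torque'][2]
for i in range(1,28):
    d=.1*i if i<=10 else 1.0+.03*(i-10)
    qq=q.copy();qq[5]+=d;env.move_joints(qq);s=env.get_state()
    print(round(d,2),round(yaw()-y0,3),s['torque'].round(2),s['force'].round(1),s['position'][2].round(4),s['opening'].round(4))
    if abs(s['torque'][2]-t0)>1.0 : break
    if d>1.36: break
print(s['t'])
save('wrist','w9',scale=1.5)
E
```

```text
Traceback (most recent call last):
AttributeError: 'float' object has no attribute 'round'
```

```bash
python3 - <<'E'
from h import *
y0=.112+np.pi/2;q=np.array(env.get_state()['joint_pos']);c=y0-yaw();print(c)
for i in range(2,28):
    d=.1*i if i<=10 else 1.0+.03*(i-10)
    qq=q.copy();qq[5]+=d-c;env.move_joints(qq);s=env.get_state()
    print(round(d,2),round(y0-yaw(),3),np.round(s['torque'],2),np.round(s['force'],1),round(float(s['position'][2]),4),round(float(s['opening']),4))
    if abs(s['torque'][2])>1.0 : break
    if d>1.36: break
print(s['t'])
save('wrist','w9',scale=1.5)
E
```

```text
0.09753481107774409
0.2 0.196 [-0.07 -0.02  0.01] [0.2 1.2 1.1] 0.1172 0.0169
0.3 0.295 [-0.   -0.02 -0.03] [-0.1  0.1  0.8] 0.1172 0.0171
0.4 0.394 [-0.05  0.03 -0.  ] [0.2 0.4 0.1] 0.1172 0.0165
0.5 0.494 [-0.03 -0.02 -0.04] [ 0.3 -0.2  0.3] 0.1172 0.0172
0.6 0.594 [-0.05  0.06 -0.07] [0.2 0.3 0.9] 0.1172 0.0169
0.7 0.694 [ 0.01 -0.05 -0.05] [0.5 0.5 0.3] 0.1172 0.017
0.8 0.794 [ 0.02 -0.04 -0.05] [-0.2  1.1  1.3] 0.1172 0.0167
0.9 0.894 [ 0.02 -0.   -0.11] [-0.1  0.5  0.6] 0.1172 0.0166
1.0 0.994 [-0.02 -0.04 -0.11] [-0.1  1.3  1.6] 0.1172 0.0171
1.03 1.027 [ 0.03 -0.03 -0.02] [-1.2  0.2  1.7] 0.1172 0.0168
1.06 1.058 [ 0.03 -0.01 -0.03] [-0.3  0.8  1. ] 0.1172 0.0172
1.09 1.089 [-0.02  0.   -0.12] [0.5 0.1 0.1] 0.1172 0.0169
1.12 1.119 [-0.05  0.06 -0.03] [-0.3 -0.8  2.2] 0.1172 0.0172
1.15 1.149 [-0.29  0.76  0.21] [-4.  -1.8  5.3] 0.1172 0.0171
1.18 1.177 [-0.35  1.04  0.98] [-7.1 -2.7  6.4] 0.1172 0.0171
1.21 1.206 [-0.38  1.09  1.77] [-7.1 -2.4  6.1] 0.1172 0.017
31.9083
```

View pics/w9.png

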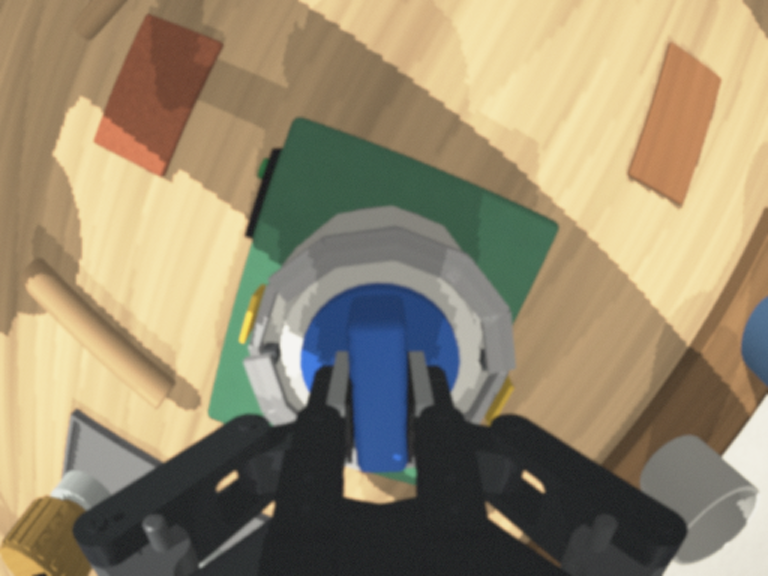

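The torque rose sharply at 1.15 rad, so the stop is reached and the lid is locked. I release the lid and look at the lid, arm and knob.

```bash
python3 - <<'E'
from meas import *
env.open_gripper();s=env.get_state()
env.servo_line([.5895,.0083,.27],feed=.2)
env.goto([.53,-.05,.30],down(0))
m,im,d=save('wrist','w10',scale=1.5);np.savez('pics/w10.npz',d=d,**m)
z,im,P=load('w10')
X=P.reshape(-1,3);C=im.reshape(-1,3).astype(int);Z=X[:,2];R,G,B=C.T
k=(np.hypot(X[:,0]-.504,X[:,1]+.086)<.03)&(Z>.194)&(Z<.21)
print('knob',circ(X[k][:,:2]),cv2.minEnclosingCircle((X[k][:,:2]*1000).astype(np.float32)),np.median(Z[k]),k.sum())
k=(abs(Z-.164)<.005)&(np.hypot(X[:,0]-.6,X[:,1]+.086)<.03)
print('arm end',X[k].min(0),X[k].max(0),np.median(Z[k]))
r=np.hypot(X[:,0]-.5895,X[:,1]-.0083)
k=(r<.04)&(B>R+50)&(Z>.137);print('handle',cv2.minAreaRect((X[k][:,:2]*1000).astype(np.float32)),np.median(Z[k]))
k=(r<.054)&(r>.04)&(Z>.106)&(Z<.118);print('collar',circ(X[k][:,:2]))
print(env.get_state()['t'])
E
```

```text
knob (array([ 0.50510039, -0.08491863]), np.float64(0.011409185110010656)) ((505.1937561035156, -85.86764526367188), 16.73895835876465) 0.19943077539814916 912
arm end [ 0.57040644 -0.10051551  0.15931898] [ 0.6136787  -0.07212858  0.1689128 ] 0.16489693937638067
handle ((588.5152587890625, 10.226520538330078), (18.610061645507812, 56.554203033447266), 30.306612014770508) 0.14138285828943353
collar (array([0.58955315, 0.00814508]), np.float64(0.046956197562998465))
34.0333
```

View pics/w10.png

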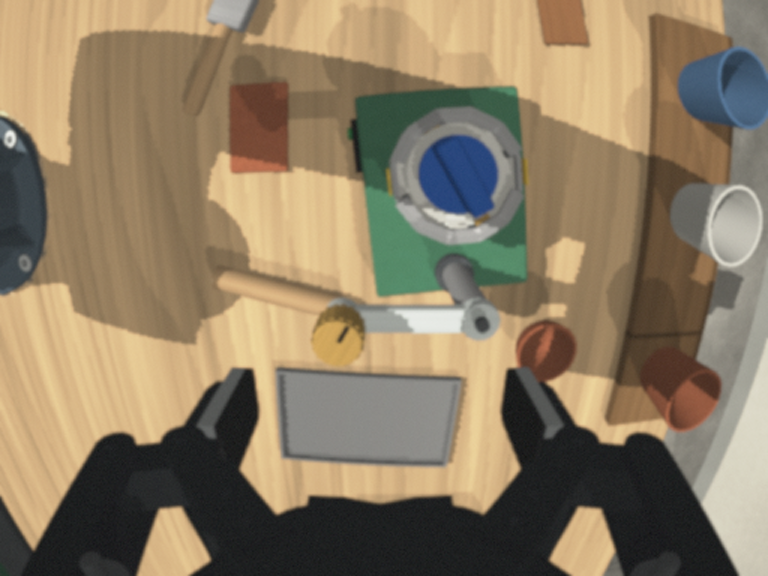

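The lid is locked: its handle lies at −1.04 rad as expected and its top is at 0.141. The hinge is at (0.600, −0.086) and the knob at (0.505, −0.086), a radius of 95 mm as given. Next I grip the knob and swing the arm, turning the gripper with it.

```bash
cat >> h.py <<'E'
POST=np.array([.6001,-.0862]);RA=.095
def armpt(th): return POST+RA*np.array([np.cos(th),np.sin(th)])
E
python3 - <<'E'
from h import *
k=[.505,-.0862];yw=2.33
env.goto([*k,.24],down(yw));print(env.get_state()['joint_pos'].round(2))
hit=env.servo_line([*k,.173],feed=.06,f_stop=8)
env.close(50);s=env.get_state();print(hit,s['opening'],s['position'],np.round(s['force'],1),np.round(s['torque'],2))
th=np.pi;off=yw-th
for i in range(1,10):
    t=np.pi-.1*i
    p=armpt(t);hit=env.servo_line([*p,.173],down(t+off),feed=.05,f_stop=30);s=env.get_state()
    F=s['force'];er=np.array([np.cos(t),np.sin(t)]);et=np.array([-er[1],er[0]])
    print(i,hit,'Fr %.1f Ft %.1f Fz %.1f'%(F[:2]@er,F[:2]@et,F[2]),np.round(s['torque'],2),s['joint_pos'][5].round(2),round(float(s['opening']),4))
    if hit:break
print(s['t'])
save('wrist','w11',scale=1.5)
E
```

```text
[-0.26  0.27  1.74  0.    1.13 -2.59]
False 0.029598470220126964 [ 0.50470899 -0.0861714   0.17323071] [-5.5  0.1  5.3] [ 0.02  0.62 -0.  ]
1 False Fr 4.2 Ft -1.2 Fz 5.9 [ 0.14  0.66 -0.09] -2.47 0.0295
2 False Fr 4.2 Ft -0.9 Fz 5.8 [ 0.22  0.59 -0.06] -2.35 0.03
3 False Fr 2.8 Ft -0.4 Fz 5.6 [ 0.29  0.6  -0.1 ] -2.24 0.0297
4 False Fr 3.4 Ft -1.3 Fz 5.6 [ 0.33  0.47 -0.07] -2.12 0.0298
5 False Fr 3.1 Ft -1.0 Fz 5.0 [ 0.3   0.34 -0.09] -2.0 0.0295
6 False Fr 2.9 Ft -1.1 Fz 5.6 [ 0.31  0.22 -0.09] -1.89 0.0295
7 False Fr 2.8 Ft -0.3 Fz 6.0 [ 0.18  0.09 -0.13] -1.77 0.0297
8 False Fr 1.1 Ft -0.7 Fz 5.0 [ 0.13 -0.03 -0.06] -1.66 0.0293
9 False Fr -0.2 Ft -1.0 Fz 6.4 [-0.11 -0.19 -0.06] -1.54 0.0296
40.9917
```

View pics/w11.png

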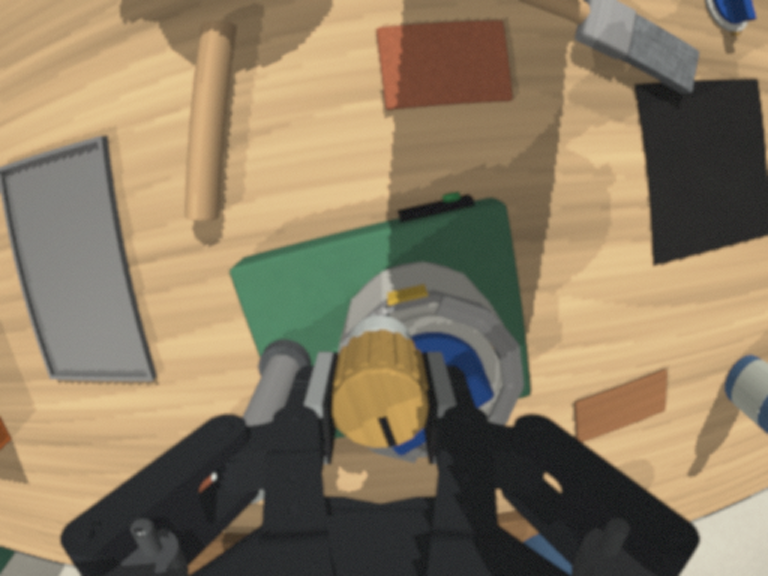

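The swing is smooth with forces of a few newtons. I continue to the end stop.

```bash
python3 - <<'E'
from h import *
off=2.33-np.pi
for i in list(np.arange(1.0,1.41,.1))+list(np.arange(1.42,1.56,.02)):
    t=np.pi-i
    p=armpt(t);hit=env.servo_line([*p,.173],down(t+off),feed=.05,f_stop=25);s=env.get_state()
    F=s['force'];er=np.array([np.cos(t),np.sin(t)]);et=np.array([-er[1],er[0]])
    print(round(i,2),hit,'Fr %.1f Ft %.1f Fz %.1f'%(F[:2]@er,F[:2]@et,F[2]),np.round(s['torque'],2),s['position'].round(4))
    if hit or F[:2]@et>12:break
print(s['t'],yaw(),s['joint_pos'].round(2))
E
```

```text
1.0 False Fr -3.7 Ft -2.2 Fz 4.9 [-0.46 -0.37 -0.08] [ 0.5492 -0.0068  0.1732]
1.1 False Fr -5.5 Ft -0.6 Fz 5.4 [-0.8  -0.52 -0.09] [ 0.5574 -0.0022  0.1733]
1.2 False Fr -6.5 Ft -1.4 Fz 5.1 [-0.92 -0.37 -0.1 ] [0.5661 0.0015 0.1733]
1.3 False Fr -5.7 Ft -0.5 Fz 5.7 [-1.12 -0.36 -0.03] [0.575  0.0043 0.1732]
1.4 False Fr -8.6 Ft -0.3 Fz 6.4 [-1.26 -0.29 -0.1 ] [0.5842 0.0062 0.1732]
1.42 False Fr -7.0 Ft -0.1 Fz 6.1 [-1.32 -0.25 -0.09] [0.586  0.0064 0.1733]
1.44 False Fr -7.9 Ft -0.3 Fz 5.7 [-1.26 -0.22 -0.03] [0.5878 0.0067 0.1732]
1.46 False Fr -7.7 Ft -0.4 Fz 5.9 [-1.33 -0.13 -0.1 ] [0.5897 0.0069 0.1733]
1.48 False Fr -7.0 Ft 11.5 Fz 11.7 [-1.63  1.53 -0.02] [0.5898 0.007  0.1731]
1.5 False Fr -9.5 Ft 21.3 Fz 18.6 [-1.75  3.19 -0.01] [0.59  0.007 0.173]
44.0 0.8356258961137623 [-0.07  0.49  1.6  -0.    1.06 -0.9 ]
```

The end stop is felt at about 1.463 rad. I'll relax the push, then turn the thumbscrew clockwise while watching the torque.

```bash
python3 - <<'E'
from h import *
p=armpt(np.pi-1.466);env.servo_line([*p,.173],feed=.03)
s=env.get_state();print(np.round(s['force'],1),np.round(s['torque'],3))
env.close(80);s=env.get_state();print(np.round(s['force'],1),np.round(s['torque'],3),s['opening'])
q=np.array(s['joint_pos']);np.save('q_screw.npy',q)
for d in np.arange(.1,1.61,.1):
    qq=q.copy();qq[5]+=d;env.move_joints(qq);s=env.get_state();tz=[s['torque'][2]]
    for _ in range(3): env.wait(.03);tz.append(env.get_state()['torque'][2])
    print(round(d,2),round(s['joint_pos'][5]-q[5],3),np.round(s['torque'],2),'tz %.3f'%np.mean(tz),np.round(s['force'],1))
    if np.mean(tz)>.3:break
print(s['t'])
save('wrist','w12',scale=1.5)
E
```

```text
[-1.5 -8.7  7.3] [-1.481  0.401 -0.098]
[-3.1 -8.6  8.1] [-1.477  0.471 -0.094] 0.0286212100771308
0.1 0.094 [-0.35  0.   -0.04] tz -0.123 [-0.1 -1.7  5.4]
0.2 0.194 [-0.4   0.07 -0.05] tz -0.119 [-0.1 -2.2  5. ]
0.3 0.294 [-0.52  0.19 -0.06] tz -0.115 [-2.  -2.9  5.5]
0.4 0.394 [-0.53  0.29 -0.14] tz -0.117 [-2.1 -3.4  6.5]
0.5 0.494 [-0.61  0.39 -0.14] tz -0.129 [-2.8 -3.5  6.2]
0.6 0.594 [-0.62  0.58 -0.09] tz -0.100 [-3.4 -3.9  7.7]
0.7 0.694 [-0.71  0.71 -0.1 ] tz -0.102 [-4.5 -4.2  7.2]
0.8 0.794 [-0.65  0.86 -0.11] tz -0.135 [-5.4 -4.4  9.2]
0.9 0.894 [-0.71  0.97 -0.11] tz -0.113 [-5.8 -5.1  8.3]
1.0 0.994 [-0.71  1.08 -0.11] tz -0.118 [-6.8 -3.9  9.8]
1.1 1.094 [-0.63  1.24 -0.11] tz -0.105 [-8.  -4.  10.1]
1.2 1.194 [-0.59  1.36 -0.09] tz -0.120 [-8.  -3.7  9.6]
1.3 1.294 [-0.54  1.45 -0.11] tz -0.112 [-9.5 -2.8 11.3]
1.4 1.394 [-0.55  1.61 -0.1 ] tz -0.114 [-10.6  -3.6  11.8]
1.5 1.494 [-0.34  1.68 -0.07] tz -0.110 [-11.5  -2.9  11.8]
1.6 1.594 [-0.33  1.77 -0.13] tz -0.115 [-10.7  -2.6  13.4]
49.975
```

View pics/w12.png

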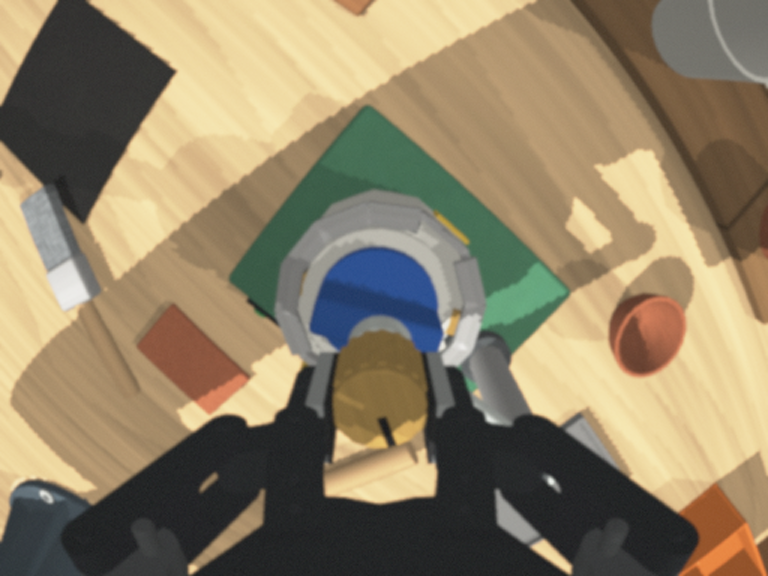

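Steady drag of about 0.12 N·m, and the mark turns with the gripper, so there is no slip. Continuing in fine steps.

```bash
python3 - <<'E'
from h import *
q=np.load('q_screw.npy');base=-.115
for d in np.arange(1.65,2.6,.05):
    qq=q.copy();qq[5]+=d;env.move_joints(qq);s=env.get_state();tz=[s['torque'][2]]
    for _ in range(5): env.wait(.03);tz.append(env.get_state()['torque'][2])
    print(round(d,2),round(s['joint_pos'][5]-q[5],3),'tz %.3f'%np.mean(tz),np.round(s['force'],1),s['joint_torque'][5].round(3))
    if abs(np.mean(tz)-base)>.06:break
print(s['t'])
E
```

```text
1.65 1.644 tz -0.101 [-11.8  -1.1  12.7] 0.069
1.7 1.693 tz -0.111 [-11.6  -0.9  13.3] 0.069
1.75 1.743 tz -0.109 [-11.9  -0.6  13.2] 0.069
1.8 1.793 tz -0.121 [-12.8  -0.6  12.9] 0.069
1.85 1.844 tz -0.099 [-12.4  -0.4  13.6] 0.068
1.9 1.893 tz -0.135 [-13.8  -0.6  12.7] 0.068
1.95 1.943 tz -0.073 [-13.5   0.8  12.9] 0.08
2.0 1.993 tz -0.105 [-13.4   0.9  13.1] 0.096
2.05 2.043 tz -0.053 [-13.5   0.6  15.3] 0.113
53.7083
```

The joint-6 torque rises linearly from joint angle 1.908, about 0.33 N·m/rad, so that is the contact point. I go to about 0.275 rad past it and stop.

```bash
python3 - <<'E'
from h import *
q=np.load('q_screw.npy')
for d in (2.1,2.15,2.19):
    qq=q.copy();qq[5]+=d;env.move_joints(qq);env.wait(.15);s=env.get_state()
    print(d,round(s['joint_pos'][5]-q[5],3),s['torque'][2],s['joint_torque'][5].round(3),np.round(s['force'],1),s['opening'])
save('wrist','w13',scale=1.5)
env.open_gripper();env.wait(.2);s=env.get_state();print(np.round(s['force'],1))
env.servo_line([s['position'][0],s['position'][1],.30],feed=.15)
m,im,d=save('wrist','w14',scale=1.5);np.savez('pics/w14.npz',d=d,**m)
print(env.get_state()['t'])
E
```

```text
2.1 2.093 -0.07516237855213559 -0.049 [-13.4   0.7  14.7] 0.028711623100076918
2.15 2.143 -0.059930441556189734 -0.033 [-13.8   1.4  15.9] 0.02892241644664925
2.19 2.183 -0.07535522252802464 -0.02 [-13.7   2.2  16.1] 0.029110077009209544
[-0.6 -0.3  0.5]
56.9583
```

View pics/w13.png

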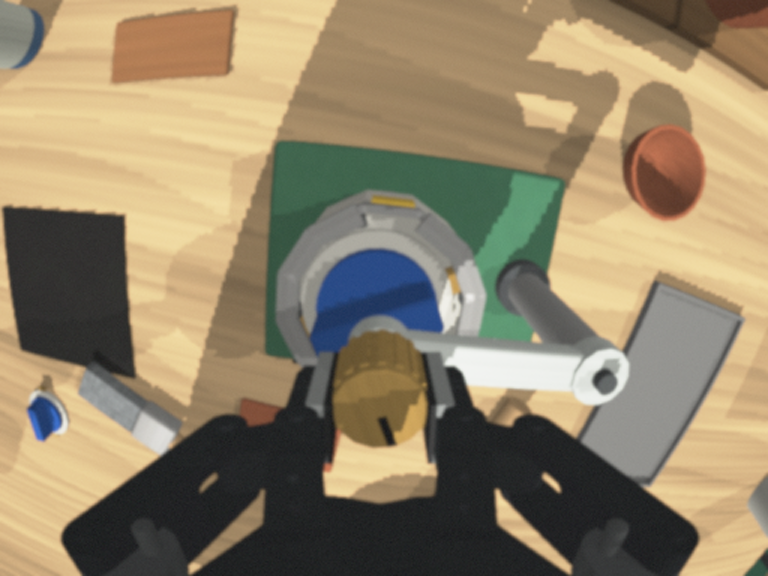

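View pics/w14.png

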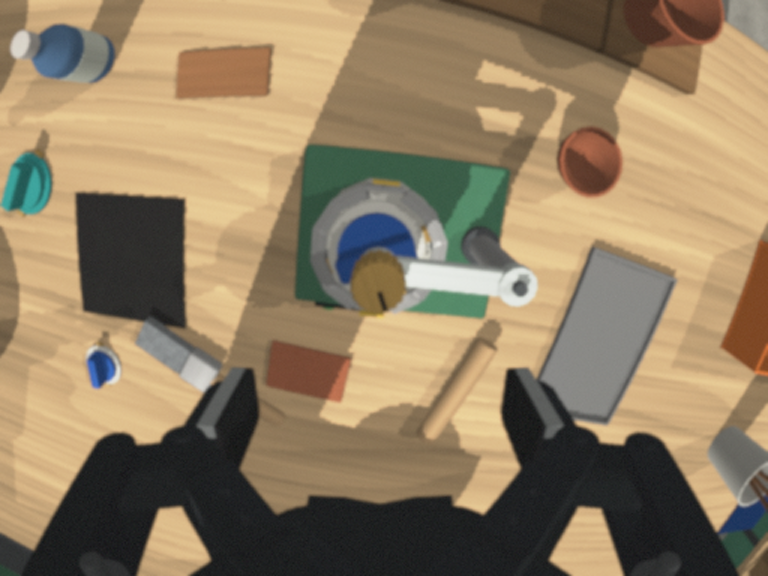

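Each step added about 0.33 N·m/rad, so the plunger is bearing on the lid. Next a final check of the arm, screw mark, lid and bystanders.

```bash
python3 - <<'E'
from meas import *
env.goto([.5,-.25,.35],down(0.0))
env.wait(.5)
m,im,d=save('wrist','w15',scale=1.5);np.savez('pics/w15.npz',d=d,**m)
save('scene','s15',(80,140,380,370),2.6)
m2,im2,d2=save('top','t15',(130,140,400,280),2.6)
z,im,P=load('w14')
X=P.reshape(-1,3);Z=X[:,2]
k=(np.hypot(X[:,0]-.59,X[:,1]-.008)<.04)&(Z>.194)&(Z<.21)
c=np.array(cv2.minEnclosingCircle((X[k][:,:2]*1000).astype(np.float32))[0])/1000;print('knob',c,np.median(Z[k]))
print('arm angle',np.arctan2(*(c-POST)[::-1])-np.pi/2-.112)
k=(abs(Z-.164)<.004)&(np.hypot(X[:,0]-.593,X[:,1]+.04)<.035)
print('arm fit',cv2.minAreaRect((X[k][:,:2]*1000).astype(np.float32)))
print(env.get_state()['t'])
E
```

```text
knob [0.59000293 0.00838413] 0.19937100093014218
arm angle -0.005650498796101813
arm fit ((595.26123046875, -40.521522521972656), (18.708486557006836, 68.0441665649414), 5.655902862548828)
59.2167
```

View pics/s15.png

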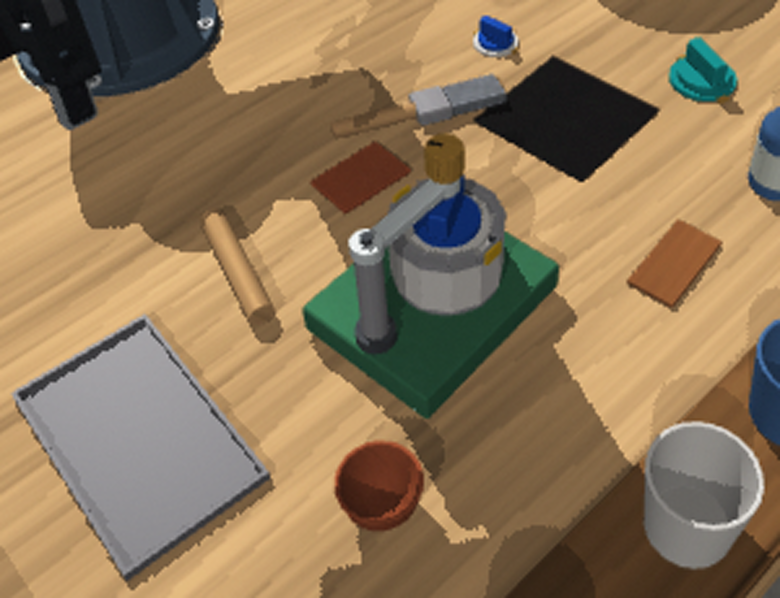

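View pics/t15.png

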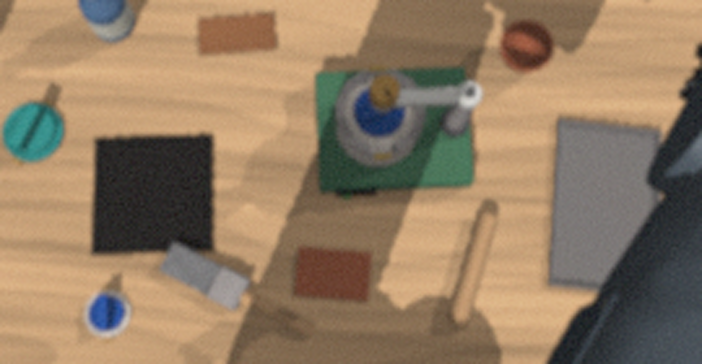

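View pics/w15.png

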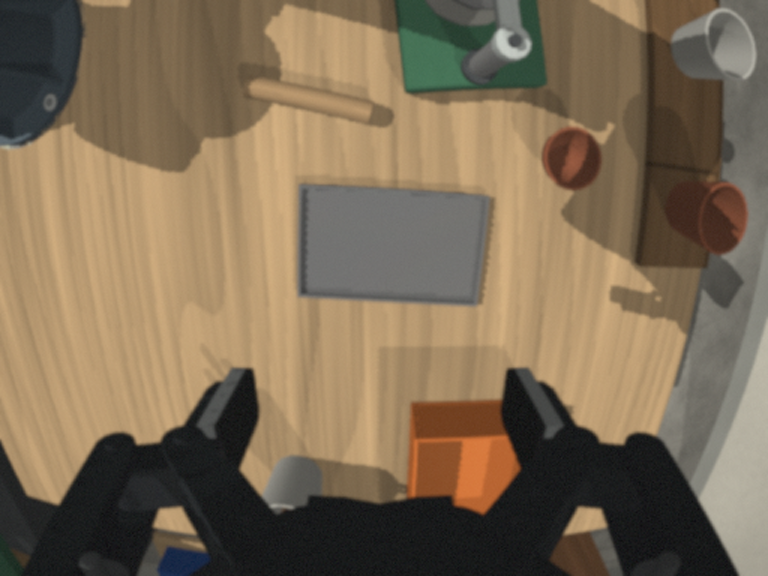

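The arm is at 0 (−0.006 rad, within noise). The tray is empty, the lid is locked, and the bystanders and look-alikes are where they were. The screw mark gives about 2.7–2.8 rad, which fits the torque reading. Handing in.

```bash
python3 - <<'E'
from cell import env
print(env.finish_job(),env.get_state()['t'])
E
```

```text
the job is handed in; nothing more can be done
the job is handed in; nothing more can be done
```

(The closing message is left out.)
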